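Strip the set-up packing and put it back in its foam inserts

TASK

The packing stack on the lathe bench is done with: working from the top down, one piece at a time, put the screw jack, the spacer ring, the parallel and the 1-2-3 block each back into the foam insert cut to its own outline, sitting flat and fully down in the cut-out, the way up they are now. Set the pieces down rather than dropping them, do not topple any, and leave the brass sleeve and the chuck key where they are.

Things in the scene. Friction and masses are not known exactly. Their poses are not given: they have to be found in the camera images.
- jack: machinist's screw jack, the top piece of the stack, standing upright: dark steel cylindrical body 36 mm diameter and 28 mm high, then a narrow neck with a 24 mm knurled nut and a 20 mm bright pad on top, 52 mm high overall, about 0.26 kg. Origin at the centre of its underside, z up.
- ring: bright steel spacer ring, second from the top, lying flat: outside diameter 54 mm, bore 24 mm, 22 mm high, about 0.32 kg. Origin at the centre of its underside, z up.
- parallel: bright steel parallel (ground bar), third from the top, lying flat: 130 mm long (x), 28 mm wide (y), 20 mm high, with two dark holes near its ends, about 0.57 kg. Origin at the centre of its underside, x along its length, z up.
- block: bright steel 1-2-3 block at the bottom of the stack, lying on the bench: 76 mm long (x), 51 mm wide (y), 25 mm high, with dark holes, about 0.68 kg. Origin at the centre of its underside, x along its length, z up. The pieces above it lie roughly centred on it (within some mm); the parallel is up to 0.3 rad askew to it.
- insert_jack: place of the screw jack: a fixed slab of dark grey packing foam, 18 mm thick, with a cut-out 6 mm deep whose floor is lighter grey (cut-out floor 12 mm above the bench). Origin on the bench under its centre, z up; the cut-out is centred. Small round cut-out 50 mm in diameter in a square slab 82 x 82 mm.
- insert_ring: place of the spacer ring: a fixed slab of dark grey packing foam, 18 mm thick, with a cut-out 6 mm deep whose floor is lighter grey (cut-out floor 12 mm above the bench). Origin on the bench under its centre, z up; the cut-out is centred. Large round cut-out 68 mm in diameter in a square slab 100 x 100 mm, with a thin locating pin (8 mm diameter, 14 mm high above the cut-out's floor) in the middle that stands in the ring's bore.
- insert_parallel: place of the parallel: a fixed slab of dark grey packing foam, 18 mm thick, with a cut-out 6 mm deep whose floor is lighter grey (cut-out floor 12 mm above the bench). Origin on the bench under its centre, z up; the cut-out is centred. Long narrow cut-out 146 mm (x) by 42 mm (y) in a slab 178 x 74 mm; x along its length.
- insert_block: place of the 1-2-3 block: a fixed slab of dark grey packing foam, 18 mm thick, with a cut-out 6 mm deep whose floor is lighter grey (cut-out floor 12 mm above the bench). Origin on the bench under its centre, z up; the cut-out is centred. Rectangular cut-out 92 mm (x) by 66 mm (y) in a slab 126 x 99 mm; x along its length.
- sleeve: bystander, to be left alone: loose brass sleeve standing upright on the bench, 50 mm diameter, thin-walled (6 mm), 55 mm high. Origin at the centre of its underside.
- chuck_key: bystander, to be left alone: loose steel T-handled chuck key lying on the bench, shaft about 140 mm long (x), cross bar 130 mm long (along y, 48 mm to -x of the origin), at most 25 mm high. Origin on the bench under the middle of the shaft.
Not all that is in view belongs to the job. What is shaped like the insert_jack but green or orange is not meant.

How it is judged (in metres and radians):
On the way, in this order (a step that is already met when the one before it is completed fails the run):
1. the screw jack sits in its own insert (horizontal distance between jack and insert_jack below 0.012 m and z of jack in the frame of insert_jack between 0.009 and 0.0145 m and angle between jack's own z axis and vertical below 0.08 rad), for 0.2 s.
2. then the spacer ring sits in its own insert (horizontal distance between ring and insert_ring below 0.012 m and z of ring in the frame of insert_ring between 0.009 and 0.0145 m and angle between ring's own z axis and vertical below 0.08 rad), for 0.2 s.
3. then the parallel sits in its own insert (horizontal distance between parallel and insert_parallel below 0.012 m and z of parallel in the frame of insert_parallel between 0.009 and 0.0145 m and angle between parallel's own z axis and vertical below 0.08 rad and angle between the x axis of parallel and the x axis of insert_parallel, either way round below 0.26 rad), for 0.2 s.
4. then the 1-2-3 block sits in its own insert (horizontal distance between block and insert_block below 0.012 m and z of block in the frame of insert_block between 0.009 and 0.0145 m and angle between block's own z axis and vertical below 0.08 rad and angle between the x axis of block and the x axis of insert_block, either way round below 0.26 rad), for 0.2 s.
At the end, for the whole second after the job is handed in: Jack, ring, parallel and 1-2-3 block each sit in their own insert: centre within 12 mm of the insert's centre, underside within 2.5 mm of the cut-out's floor height (12 mm), upright within 0.08 rad, parallel and block lengthwise with their cut-out, all at rest and released (all of step 1 and all of step 2 and all of step 3 and all of step 4 and linear speed of each of jack, ring, parallel, block below 0.02 m/s and angular speed of each of jack, ring, parallel, block below 0.2 rad/s); the robot touches nothing.
It fails at once if a piece is dropped (falls freely by more than about 25 mm) ((linear speed of jack above 0.7 m/s and contact force between the fingers and jack below 0.1 N) or (linear speed of ring above 0.7 m/s and contact force between the fingers and ring below 0.1 N) or (linear speed of parallel above 0.7 m/s and contact force between the fingers and parallel below 0.1 N) or (linear speed of block above 0.7 m/s and contact force between the fingers and block below 0.1 N)).
It fails at once if a piece is toppled (angle between any of jack, ring, parallel, block's own z axis and vertical above 0.6 rad).
It fails at once if the sleeve is disturbed (distance of sleeve from where it was at the start of the episode above 0.02 m).
It fails at once if the chuck key is disturbed (distance of chuck_key from where it was at the start of the episode above 0.02 m).
It also fails if it takes over 122 s, if anything falls off the work surface, if the arm or the gripper's body presses on something with over 40 N, if the wrist force passes 120 N, or if a joint passes its speed limit or range.

ROBOT

A 7-joint arm with a two-finger parallel gripper is mounted at the origin on the work surface. World frame = base frame: x ahead of the robot, y to its left, z up, the work surface at z = 0. Lengths are in mm, angles in degrees, forces in N, time in s.
With the tool pointing down it reaches from about 425 to 825 mm from the base axis. Payload 3.6 kg.
Tool frame: the origin (TCP) lies between the finger pads; the fingertips stand 19 mm ahead of it and the grasp point (between the pads) is the TCP; x points along the fingers, y is the direction in which the jaws open and shut, and the axes are right-handed (so a half turn about x gives the same grasp; the last joint's range is limited). The gripper opens to 85 mm and grips with 20 to 120 N. Pads are 22 mm wide; open, the fingers measure 114 mm over their backs; the gripper's body (76 mm by 85 mm) begins 54 mm behind the grasp point. The pads swing forward as they close: fully open they stand 13 mm farther back than shut.
Start: joints at [73.31, 35.231, -0.722, 81.555, 0.464, 63.22, -2.315], TCP at [170.128, -627.312, 250.297] pointing down, gripper open.
Joint ranges: [-178.69, 178.69], [-17.37, 117.87], [-77.05, 75.6], [15.02, 138.74], [-78.02, 258.01], [0.78, 113.62], [-162.83, 162.83]. Speed limits (degrees/s): [159.86, 159.86, 180, 180, 180, 180, 180].

INTERFACE

Orientations are given as [roll, pitch, yaw] about the fixed x, y, z axes, in that order (R = Rz(yaw) Ry(pitch) Rx(roll)).
In Python, from rig import bot gives the robot as it stands. The module is installed in compiled form; this text tells all that it offers.
- The arm moves only by the shell command python3 -m creep 'ROWS' [FORCE]. ROWS is JSON, a list of rows, each a list of 3 entries, a list of its own where there are three numbers: the shift along the tool's x, y, z in cm, then the turn about the tool's x in degrees, then the finger opening in cm, from 0 to 8.54. In form: [[[tx, ty, tz], turn, jaw], ...]. A call has 1 to 5 rows; each row is the pose to reach, as a shift and turn from the pose commanded when the call began, along the tool's axes at that moment; what a row does not reach only later rows make up. A row lasts 1/10 s, in which the tool goes at most 50 mm and 8.59 degrees, less where a joint would pass 70% of its speed; a pose out of reach is approached as far as the arm can. A call with a gripper value outside its range is refused whole. The fingers move at their own pace and stop on an object; FORCE is the grip in N (left out, the last holds). Time passes only in rows, so rows that repeat a pose let the fingers close. It gives the time, the measured TCP pose, the force and the opening at its end, in the units of the state.
- bot.get_state(): the state, without advancing time (a new reading comes with each control period).
- bot.read_camera(name): name is "side" or "top"; returns the picture (400x640x3 uint8, red, green, blue); there is no depth.
- bot.camera_params(name): a dict with "mtx" (3x3 intrinsics, pixels), "k1" (the pictures are not rectified: a ray, as slopes to the right and down, at radius r is drawn at 1 + k1 r^2 times it, then the intrinsics apply), "world_to_cam" (4x4, takes a point from world to camera coordinates). Camera axes: x right, y down, z forward; pixel columns grow to the right and rows downward; lengths in mm; the calibration is good to about 2 mm. A picture is of the moment at which its call begins. camera_params takes no time and is no camera call.
- bot.close_job(): hands the job in, once; it reports no verdict.
The state is a dict: "t": time; "q": joint angles; "joint_vel": joint speeds; "joint_efforts": joint torques, N m; "tcp_pos": TCP position; "tool_rot": TCP orientation; "ft_force": force on the tool from outside, world axes, zero at the start; "wrist_torque": the same for the moment, N m; "finger_gap": opening from 0.0 (shut) to 1.0 (fully open).
Only numpy, scipy, OpenCV 4.12 (cv2) and the standard library are available. Lean on these libraries where they do the work, as an engineer would, in place of code of your own. Each camera call takes 0.05 s, during which the arm holds its last target. There are 200 camera calls.

## Working session

There is one attempt and no reset: what is moved stays moved. The work goes in short steps, Python scripts to look and compute and a shell command to move; the robot and the scene stay as the last step left them, time stands still between calls to the robot, and variables do not carry over. Pictures are saved under pics/ and viewed, about 12 in all and at most 16, crops included, and the job is handed in when it is done.

```bash
mkdir -p pics; cat > h.py <<'E'
import numpy as np, cv2, sys
from rig import bot
def snap(n,f):
    im=bot.read_camera(n); cv2.imwrite('pics/'+f,im[:,:,::-1]); return im
def ray(n,u,v,P=None):
    P=P or bot.camera_params(n); K=np.array(P['mtx']);T=np.array(P['world_to_cam']);k=P['k1']
    d=np.array([(u-K[0,2])/K[0,0],(v-K[1,2])/K[1,1]]); s=d.copy()
    for _ in range(20): s=d/(1+k*(s@s))
    R=T[:3,:3]; return -R.T@T[:3,3], R.T@np.array([s[0],s[1],1.])
def onz(n,u,v,z,P=None):
    c,d=ray(n,u,v,P); return c+d*(z-c[2])/d[2]
def two(a,b):
    (c1,d1),(c2,d2)=a,b
    A=np.c_[d1,-d2]; s=np.linalg.lstsq(A,c2-c1,rcond=None)[0]
    p,q=c1+d1*s[0],c2+d2*s[1]; return (p+q)/2,np.linalg.norm(p-q)
def proj(n,p,P=None):
    P=P or bot.camera_params(n); K=np.array(P['mtx']);T=np.array(P['world_to_cam'])
    c=T[:3,:3]@np.array(p)+T[:3,3]; s=c[:2]/c[2]; s=s*(1+P['k1']*(s@s)); return s*[K[0,0],K[1,1]]+K[:2,2]
E
python3 - <<'E'
from h import *
np.set_printoptions(precision=3,suppress=True)
a=snap('side','s0.png');b=snap('top','t0.png')
for n in('side','top'):
    P=bot.camera_params(n);print(n,P); T=np.array(P['world_to_cam']);print('cam at',-T[:3,:3].T@T[:3,3])
print(bot.get_state())
E
```

```text
side {'mtx': array([[511.421,   0.   , 323.511],
       [  0.   , 511.421, 200.382],
       [  0.   ,   0.   ,   1.   ]]), 'k1': 0.020388644638111762, 'world_to_cam': array([[   0.884,   -0.466,   -0.016, -387.778],
       [  -0.375,   -0.689,   -0.621,  252.067],
       [   0.278,    0.555,   -0.784, 1218.478],
       [   0.   ,    0.   ,    0.   ,    1.   ]])}
cam at [  98.196 -683.855 1105.124]
top {'mtx': array([[469.27 ,   0.   , 313.038],
       [  0.   , 469.27 , 201.434],
       [  0.   ,   0.   ,   1.   ]]), 'k1': -0.03339023627086021, 'world_to_cam': array([[   0.   ,   -1.   ,    0.005,   59.949],
       [  -0.998,   -0.001,   -0.061,  444.614],
       [   0.061,   -0.005,   -0.998, 1376.345],
       [   0.   ,    0.   ,    0.   ,    1.   ]])}
cam at [ 359.349   67.241 1400.696]
{'t': 0.1, 'q': array([73.309, 35.286, -0.724, 81.633,  0.466, 63.219, -2.315]), 'joint_vel': array([-0.017, -0.08 , -0.023, -0.125, -0.04 , -0.021, -0.018]), 'joint_efforts': array([  0.002, -47.038,   0.261, -17.157,   0.01 ,   0.006,  -0.   ]), 'tcp_pos': array([ 169.962, -626.712,  249.222]), 'tool_rot': array([-88.81 ,  89.865, 106.367]), 'ft_force': array([-0.26 , -0.735, -0.207]), 'wrist_torque': array([ 0.012, -0.005,  0.033]), 'finger_gap': 1.000003241477044}
```

View pics/s0.png

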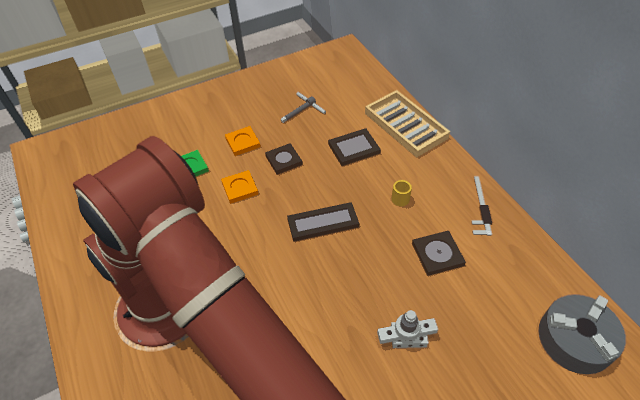

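View pics/t0.png

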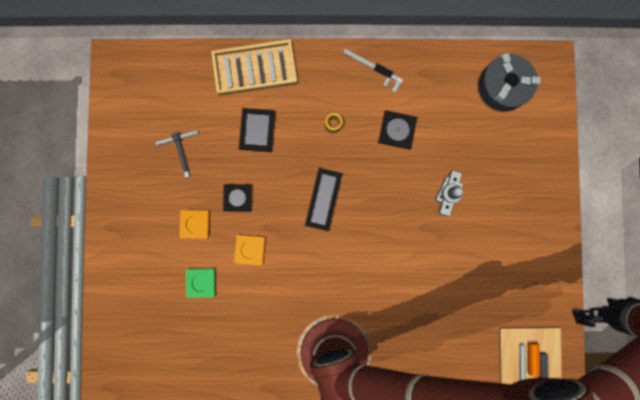

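The top view shows the stack at (452,192), with the dark inserts at (237,197) jack, (398,129) ring, (323,200) parallel and (257,130) block. Things that could be mistaken for the jack insert are the orange slabs at (194,224) and (249,250) and the green one at (200,283). The dark grey slab with the small round cut-out at (237,197) top / (284,158) side fits the description. Next I'll measure it and check the choice in a crop.

```bash
cat > m.py <<'E'
from h import *
np.set_printoptions(precision=1,suppress=True)
S={'jack':((284,158),(237,197)),'ring':((438,252),(398,129)),'parallel':((323,221),(323,200)),'block':((354,147),(257,130))}
ims={n:cv2.imread('pics/'+f) for n,f in(('side','s0.png'),('top','t0.png'))}
def dark(im): return (im.max(2)<75).astype(np.uint8)
for k,c in S.items():
    r=[]
    for n,(u,v) in zip(('side','top'),c):
        m=dark(ims[n]); 
        cs,_=cv2.findContours(m,cv2.RETR_EXTERNAL,cv2.CHAIN_APPROX_NONE)
        co=[x for x in cs if cv2.contourArea(x)>200 and cv2.pointPolygonTest(x,(u,v),False)>=0]
        if not co: print(k,n,'none'); continue
        co=co[0]; f=np.zeros_like(m); cv2.drawContours(f,[co],-1,1,-1)
        fl=cv2.morphologyEx(((f>0)&(m==0)).astype(np.uint8),cv2.MORPH_OPEN,np.ones((2,2)))
        fc,_=cv2.findContours(fl,cv2.RETR_EXTERNAL,cv2.CHAIN_APPROX_NONE)
        fc=max(fc,key=cv2.contourArea)
        M=cv2.moments(fc); ctr=(M['m10']/M['m00'],M['m01']/M['m00']); r.append(ray(n,*ctr))
        w=np.array([onz(n,*p[0],12)[:2] for p in fc],np.float32); W=np.array([onz(n,*p[0],18)[:2] for p in co],np.float32)
        print(k,n,'px',np.array(ctr),'floor@12',np.array(cv2.minAreaRect(w)[0]),np.array(cv2.minAreaRect(w)[1]),cv2.minAreaRect(w)[2].__round__(1),'slab@18',np.array(cv2.minAreaRect(W)[0]),np.array(cv2.minAreaRect(W)[1]),round(cv2.minAreaRect(W)[2],1))
    if len(r)==2: print('   tri',*two(*r))
E
python3 m.py
python3 - <<'E'
import cv2,numpy as np
s=cv2.imread('pics/s0.png');t=cv2.imread('pics/t0.png')
a=cv2.resize(s[300:360,365:455],(540,360),interpolation=cv2.INTER_CUBIC)
b=cv2.resize(t[160:225,425:485],(240,260),interpolation=cv2.INTER_CUBIC)
c=cv2.resize(s[115:205,170:310],(420,270),interpolation=cv2.INTER_CUBIC)
o=np.zeros((600,800,3),np.uint8);o[:360,:540]=a;o[:260,550:790]=b;o[330:,:420][:]=c
cv2.imwrite('pics/c0.png',o)
E
```

```text
jack side px [284.1 158. ] floor@12 [458.9 285.7] [39.9 47.1] 61.4 slab@18 [454.6 280.5] [94.8 84.7] 89.4
jack top px [237.8 198.5] floor@12 [453.3 282.8] [50.7 47.5] 0.5 slab@18 [457.3 283.5] [77.  80.4] 0.0
   tri [455.1 281.9  17. ] 4.823217732257097
ring side px [439.3 252.2] floor@12 [ 664.6 -195.8] [62.2 67.7] 61.6 slab@18 [ 658.8 -195.8] [107.  103.9] 78.4
ring top px [398.7 130.1] floor@12 [ 659.7 -197.7] [66.3 67. ] 89.4 slab@18 [ 659.8 -191.7] [96.4 98.2] 78.7
   tri [ 660.1 -196.8   16.6] 3.9492534801539025
parallel side px [323.3 221. ] floor@12 [454.4  29.4] [ 39.5 145.9] 76.4 slab@18 [450.6  25.8] [ 84.3 177.7] 76.5
parallel top px [324.2 200.1] floor@12 [448.7  27.2] [ 45.7 149.4] 76.4 slab@18 [451.8  29.7] [ 69.8 173.9] 76.4
   tri [450.2  26.6  17.1] 3.75531992150423
block side px [354.7 146.1] floor@12 [664.4 229.5] [63.6 91.1] 85.7 slab@18 [658.  224.4] [110.4 130.8] 85.5
block top px [257.5 130.3] floor@12 [657.9 226.3] [67.9 94.2] 86.6 slab@18 [658.8 227.8] [ 96.9 124.1] 85.5
   tri [659.2 225.1  16.7] 4.96372099378338
```

View pics/c0.png

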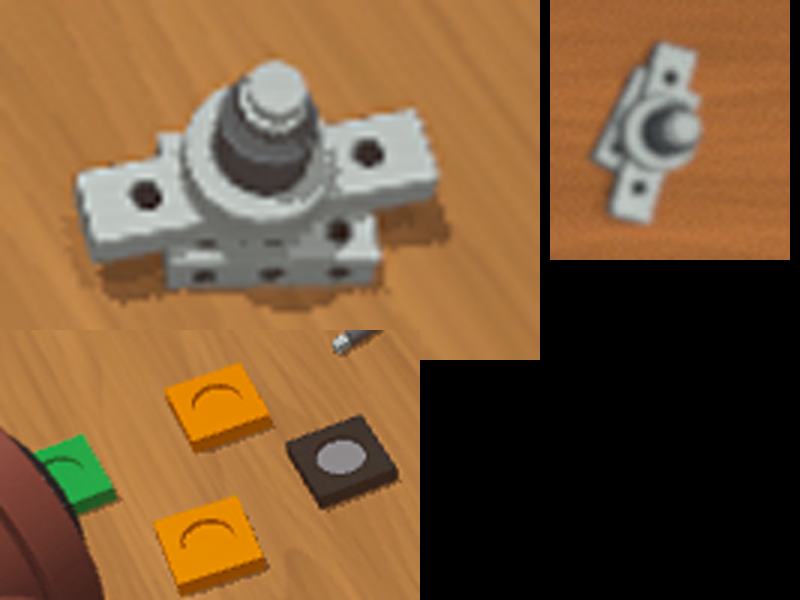

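The crop confirms the choice. The dark slab with the light round floor is the jack insert, and the orange and green ones are decoys. In the stack crop the pad is at side (410,315) / top (457.5,192). The parallel's holes are at side (389.5,332) and (426.5,325), and at top (455,179) and (447,207).

```bash
python3 - <<'E'
from h import *
np.set_printoptions(precision=1,suppress=True)
f=lambda s,t:two(ray('side',*s),ray('top',*t))
print('pad',*f((410.2,315),(457.3,191.8)))
h1,_=f((389.4,332.2),(446.8,206.6));h2,_=f((426.4,325.2),(455.1,179)); print(h1,h2,(h1+h2)/2,np.degrees(np.arctan2(*(h2-h1)[1::-1])))
for n,p in(('side',((389.4,332.2),(426.4,325.2))),('top',((446.8,206.6),(455.1,179)))):
    a,b=[onz(n,*q,45) for q in p]; print(n,(a+b)/2,np.degrees(np.arctan2(*(b-a)[1::-1])),np.linalg.norm(b-a))
# pad, per view at 119
print(onz('side',410.2,315,119),onz('top',457.3,191.8,119))
# block bottom edge corners side crop (168,288),(381,285)
print('blk edge z0',onz('side',365+168/6,300+288/6,0),onz('side',365+381/6,300+285/6,0))
# ring in side: crop ellipse extents 
for c in((190,130),(332,160)): print('ringpt67',onz('side',365+c[0]/6,300+c[1]/6,67))
print(bot.get_state()['tcp_pos'])
from scipy.spatial.transform import Rotation as R
print(R.from_euler('xyz',bot.get_state()['tool_rot'],degrees=True).as_matrix())
E
```

```text
pad [ 466.1 -338.4  113.8] 1.6249792738570203
[ 428.4 -327.8   47.2] [ 508.4 -352.9   48.9] [ 468.4 -340.4   48.1] -17.424982110185226
side [ 470.  -339.5   45. ] -16.947200159993873 84.18056700416075
top [ 468.2 -341.1   45. ] -17.74086747914187 84.63476064285238
[ 465.  -340.5  119. ] [ 465.  -336.4  119. ]
blk edge z0 [ 430.8 -347.5    0. ] [ 501.2 -383.7    0. ]
ringpt67 [ 449.7 -321.6   67. ]
ringpt67 [ 488.3 -355.3   67. ]
[ 170.  -626.7  249.2]
[[-0.   0.3 -1. ]
 [ 0.  -1.  -0.3]
 [-1.  -0.   0. ]]
```

```bash
cat > go.py <<'E'
from h import *
from scipy.spatial.transform import Rotation as R
def st(): 
    s=bot.get_state(); M=R.from_euler('xyz',s['tool_rot'],degrees=True).as_matrix(); return s,M,np.degrees(np.arctan2(M[1,1],M[0,1]))
def go(x,y,z,psi=None):
    s,M,p=st(); d=M.T@(np.array([x,y,z])-s['tcp_pos'])/10
    print('shift cm',d.round(2),'turn',None if psi is None else round((p-psi+90)%180-90,1),'psi',round(p,1),'gap',round(s['finger_gap'],3),'F',s['ft_force'].round(1),'tcp',s['tcp_pos'].round(1),'t',round(s['t'],2))
if __name__=='__main__': go(*map(float,sys.argv[1:]))
E
python3 go.py 467 -339 190 -73.6
```

```text
shift cm [  5.97 -19.98 -36.2 ] turn -1.2 psi -74.8 gap 1.0 F [-0.3 -0.7 -0.2] tcp [ 170.  -626.7  249.2] t 0.1
```

```bash
python3 -m creep '[[[0.7,-2.4,-4.3],0,8.5],[[1.4,-4.8,-8.6],0,8.5],[[2.1,-7.2,-12.9],0,8.5],[[2.8,-9.6,-17.2],0,8.5],[[3.5,-12,-21.5],0,8.5]]' 60
python3 -m creep '[[[0.6,-2,-3.7],0,8.5],[[1.2,-4,-7.4],0,8.5],[[1.8,-6,-11],0,8.5],[[2.4,-8,-14.7],0,8.5],[[2.4,-8,-14.7],0,8.5]]'
python3 go.py 467 -339 160 -73.6
python3 - <<'E'
from h import *
a=snap('side','s1.png');b=snap('top','t1.png')
o=np.zeros((400,800,3),np.uint8)
o[:,:400]=cv2.resize(a[260:360,360:460],(400,400));o[:,400:]=cv2.resize(b[150:230,410:490],(400,400));cv2.imwrite('pics/c1.png',o[:,:,::-1])
E
```

```text
t: 0.6
tcp_pos: [347.2, -453.5, 214.8]
tool_rot: [-79.7, 90.0, 115.5]
ft_force: [0.9, -0.4, -0.4]
finger_gap: 0.993
t: 1.1
tcp_pos: [472.8, -331.5, 190.0]
tool_rot: [-125.9, 89.6, 70.0]
ft_force: [-0.5, 0.9, 0.7]
finger_gap: 0.995
shift cm [3.   0.58 0.78] turn -0.5 psi -74.1 gap 0.995 F [-0.5  0.9  0.7] tcp [ 472.8 -331.5  190. ] t 1.1
```

View pics/c1.png

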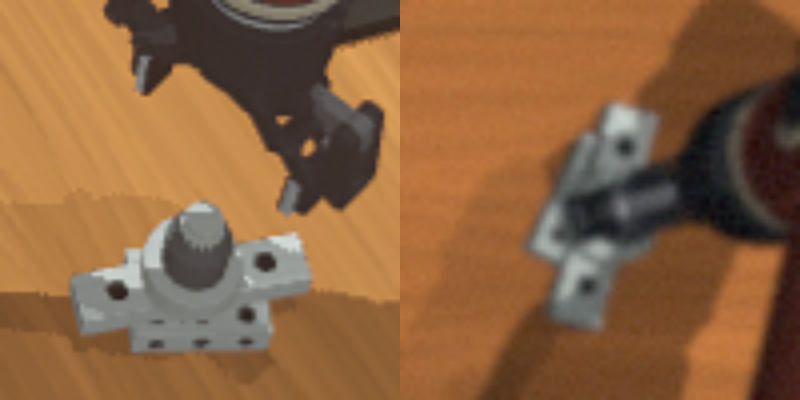

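The jaws hang above the stack (side crop fingers at (145,70) and (290,195)) with the jack between them, slightly offset as the numbers say. I'll centre and descend.

```bash
python3 -m creep '[[[3,0.6,0.8],0,8.5],[[6,0.6,0.8],0,8.5],[[9.6,0.6,0.8],0,8.5],[[9.6,0.6,0.8],0,8.5]]'
python3 go.py 467 -339 94
python3 -m creep '[[[0,0,0],0,3],[[0,0,0],0,3],[[0,0,0],0,3],[[0,0,0],0,3],[[0,0,0],0,3]]' 50
python3 -m creep '[[[0,0,0],0,3],[[0,0,0],0,3],[[0,0,0],0,3]]'
python3 go.py 467 -339 94
```

```text
t: 1.6
tcp_pos: [456.3, -347.2, 91.1]
tool_rot: [-42.8, 89.4, 152.2]
ft_force: [-0.4, 0.4, 0.7]
finger_gap: 0.997
shift cm [-0.29 -0.52 -1.24] turn None psi -75.0 gap 0.997 F [-0.4  0.4  0.7] tcp [ 456.3 -347.2   91.1] t 1.6
t: 2.1
tcp_pos: [461.6, -347.0, 97.3]
tool_rot: [159.0, 89.9, -5.8]
ft_force: [-2.6, 2.7, 7.3]
finger_gap: 0.399
t: 2.4
tcp_pos: [461.6, -347.0, 97.4]
tool_rot: [155.0, 89.9, -9.8]
ft_force: [-1.7, 2.3, 6.2]
finger_gap: 0.401
shift cm [ 0.34 -0.63 -0.74] turn None psi -74.8 gap 0.401 F [-1.7  2.3  6.2] tcp [ 461.6 -347.    97.4] t 2.4
```

```bash
python3 -m creep '[[[-0.5,0,0],0,3],[[-1,0,0],0,3],[[-2,0,0],0,3],[[-4,0,0],0,3],[[-4,0,0],0,3]]'
python3 -m creep '[[[0,0,0],0,3],[[0,0,0],0,3]]'
python3 go.py 462 -347 150
python3 - <<'E'
from h import *
a=snap('side','s2.png');b=snap('top','t2.png')
o=np.zeros((400,800,3),np.uint8)
o[:,:400]=cv2.resize(a[260:360,360:460],(400,400));o[:,400:]=cv2.resize(b[150:230,410:490],(400,400));cv2.imwrite('pics/c2.png',o[:,:,::-1])
E
```

```text
t: 2.9
tcp_pos: [462.7, -348.9, 138.2]
tool_rot: [128.3, 89.6, -36.6]
ft_force: [1.1, 0.3, -2.1]
finger_gap: 0.4
t: 3.1
tcp_pos: [460.5, -347.0, 134.6]
tool_rot: [-52.2, 89.9, 143.0]
ft_force: [0.0, 0.2, -1.9]
finger_gap: 0.401
shift cm [-1.54  0.03 -0.15] turn None psi -74.8 gap 0.401 F [ 0.   0.2 -1.9] tcp [ 460.5 -347.   134.6] t 3.1
```

View pics/c2.png

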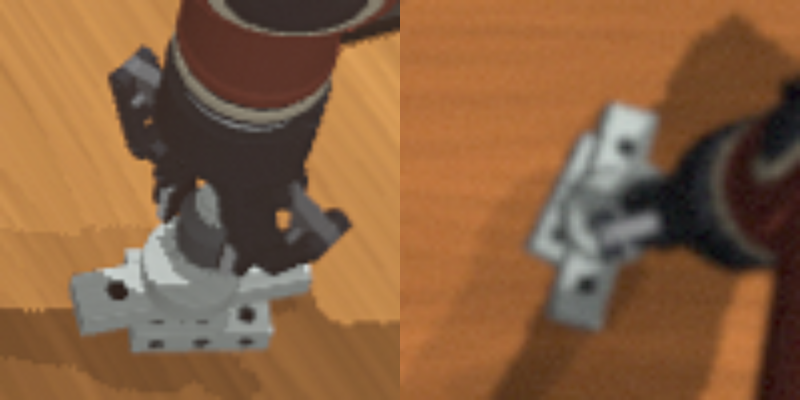

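```bash
python3 -m creep '[[[-2,0,0],0,3],[[-4,0,0],0,3],[[-4,-3.7,-1],0,3],[[-4,-7.4,-2],0,3],[[-4,-11,-3],0,3]]'
python3 -m creep '[[[0,-3.7,-1],0,3],[[0,-7.4,-2],0,3],[[0,-11.1,-3],0,3],[[0,-14.8,-4],0,3],[[0,-18.5,-5],0,3]]'
python3 -m creep '[[[0,-3.7,-1],0,3],[[0,-7.4,-2],0,3],[[0,-11.1,-3],0,3],[[0,-14.8,-4],0,3],[[0,-18.5,-5],0,3]]'
python3 -m creep '[[[0,0,0],0,3],[[0,0,0],0,3],[[0,0,0],0,3]]'
python3 go.py 449 281 80 -74.8
```

```text
t: 3.7
tcp_pos: [460.8, -232.0, 174.9]
tool_rot: [-66.8, 89.9, 128.3]
ft_force: [0.2, 1.2, -2.3]
finger_gap: 0.4
t: 4.2
tcp_pos: [460.7, -40.3, 175.0]
tool_rot: [-29.1, 90.0, 166.1]
ft_force: [-0.0, -0.3, -1.7]
finger_gap: 0.398
t: 4.7
tcp_pos: [460.4, 151.4, 175.0]
tool_rot: [8.4, 90.0, -156.4]
ft_force: [0.2, 1.1, -2.6]
finger_gap: 0.401
t: 5.0
tcp_pos: [460.6, 148.5, 175.0]
tool_rot: [37.9, 89.9, -127.0]
ft_force: [-0.2, -0.3, -2.2]
finger_gap: 0.393
shift cm [  9.48 -13.11  -2.34] turn -0.1 psi -74.9 gap 0.393 F [-0.2 -0.3 -2.2] tcp [460.6 148.5 175. ] t 5.0
```

```bash
python3 -m creep '[[[2,-4.3,-0.8],0,3],[[4,-8.6,-1.6],0,3],[[7,-13.1,-2.3],0,3],[[7,-13.1,-2.3],0,3],[[7,-13.1,-2.3],0,3]]'
python3 -m creep '[[[0,0,0],0,3],[[0,0,0],0,3]]'
python3 go.py 449 281 60
python3 - <<'E'
from h import *
a=snap('side','s3.png');b=snap('top','t3.png')
o=np.zeros((400,800,3),np.uint8)
o[:,:400]=cv2.resize(a[85:185,235:335],(400,400));o[:,400:]=cv2.resize(b[155:235,200:280],(400,400));cv2.imwrite('pics/c3.png',o[:,:,::-1])
E
```

```text
t: 5.5
tcp_pos: [448.1, 282.0, 104.1]
tool_rot: [20.3, 89.8, -144.5]
ft_force: [0.3, -1.6, -2.5]
finger_gap: 0.4
t: 5.7
tcp_pos: [450.1, 279.8, 106.1]
tool_rot: [135.9, 89.9, -29.1]
ft_force: [0.5, 0.5, -2.1]
finger_gap: 0.398
shift cm [ 4.61 -0.15  0.08] turn None psi -75.1 gap 0.398 F [ 0.5  0.5 -2.1] tcp [450.1 279.8 106.1] t 5.7
```

View pics/c3.png

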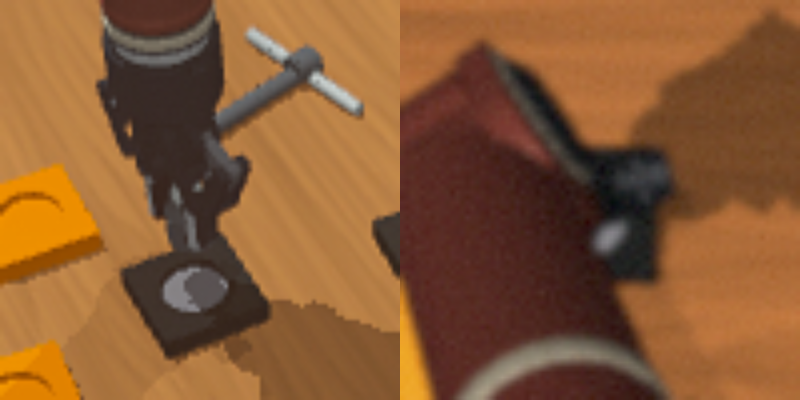

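The jack hangs over its insert (side crop (195,290), shadow on the floor) and the decoys lie to the left. I'll lower it.

```bash
python3 -m creep '[[[2,-0.1,0.1],0,3],[[4,-0.1,0.1],0,3],[[5.3,-0.1,0.1],0,3],[[5.8,-0.1,0.1],0,3],[[5.8,-0.1,0.1],0,3]]'
python3 -m creep '[[[0,0,0],0,3],[[0,0,0],0,3]]'
python3 go.py 449 281 42.4
```

```text
t: 6.3
tcp_pos: [447.5, 282.6, 47.1]
tool_rot: [27.1, 90.0, -137.7]
ft_force: [-0.2, 0.0, -2.9]
finger_gap: 0.399
t: 6.5
tcp_pos: [448.1, 283.4, 48.2]
tool_rot: [-160.0, 89.9, 35.2]
ft_force: [0.6, -0.0, -2.6]
finger_gap: 0.398
shift cm [ 0.58  0.25 -0.02] turn None psi -74.8 gap 0.398 F [ 0.6 -0.  -2.6] tcp [448.1 283.4  48.2] t 6.5
```

```bash
python3 -m creep '[[[0.2,0.2,0],0,3],[[0.4,0.2,0],0,3],[[0.5,0.2,0],0,3],[[0.5,0.2,0],0,3]]'
python3 go.py 449 281 42.4
python3 -m creep '[[[0.1,0,0],0,3],[[0.2,0,0],0,3],[[0.2,0,0],0,3],[[0.2,0,0],0,3]]'
python3 go.py 449 281 42.4
```

```text
t: 6.9
tcp_pos: [448.1, 281.0, 42.5]
tool_rot: [98.7, 90.0, -66.1]
ft_force: [1.1, -0.0, -0.2]
finger_gap: 0.404
shift cm [ 0.01  0.02 -0.09] turn None psi -74.8 gap 0.404 F [ 1.1 -0.  -0.2] tcp [448.1 281.   42.5] t 6.9
t: 7.3
tcp_pos: [448.1, 280.9, 42.3]
tool_rot: [174.2, 90.0, 9.4]
ft_force: [-3.5, -1.9, 13.6]
finger_gap: 0.397
shift cm [-0.01  0.02 -0.09] turn None psi -74.8 gap 0.397 F [-3.5 -1.9 13.6] tcp [448.1 280.9  42.3] t 7.3
```

Contact came at 42.4, as expected for the cut-out floor. I'll relax the pressure, release and rise.

```bash
python3 -m creep '[[[-0.2,0,0],0,3.4],[[-0.2,0,0],0,5],[[-0.2,0,0],0,7],[[-0.2,0,0],0,8.5],[[-0.2,0,0],0,8.5]]'
python3 -m creep '[[[-2,0,0],0,8.5],[[-5,0,0],0,8.5],[[-9,0,0],0,8.5],[[-13,0,0],0,8.5],[[-13,4,1],0,8.5]]'
python3 go.py 467 -339 150 -107.4
```

```text
t: 7.8
tcp_pos: [448.1, 281.2, 42.2]
tool_rot: [-63.5, 90.0, 131.6]
ft_force: [-0.3, 0.2, 0.4]
finger_gap: 0.996
t: 8.3
tcp_pos: [451.5, 248.1, 177.6]
tool_rot: [-149.9, 89.0, 45.9]
ft_force: [1.4, 0.2, -0.3]
finger_gap: 0.992
shift cm [ 2.06 56.94 14.49] turn 33.2 psi -74.2 gap 0.992 F [ 1.4  0.2 -0.3] tcp [451.5 248.1 177.6] t 8.3
```

```bash
python3 -m creep '[[[0,4.3,1.1],0,8.5],[[0,8.6,2.2],0,8.5],[[0,12.9,3.3],0,8.5],[[0,17.2,4.4],0,8.5],[[0,21.5,5.5],0,8.5]]'
python3 -m creep '[[[0,4.3,1.1],0,8.5],[[0,8.6,2.2],0,8.5],[[0,12.9,3.3],0,8.5],[[0,17.2,4.4],0,8.5],[[0,21.5,5.5],0,8.5]]'
python3 - <<'E'
from h import *
a=snap('side','s4.png');b=snap('top','t4.png')
o=np.zeros((600,800,3),np.uint8)
o[:360,:540]=cv2.resize(a[300:360,365:455],(540,360),interpolation=cv2.INTER_CUBIC);o[:260,550:790]=cv2.resize(b[160:225,425:485],(240,260),interpolation=cv2.INTER_CUBIC)
o[360:,:240]=cv2.resize(a[128:188,254:314],(240,240));o[360:,260:500]=cv2.resize(b[167:227,207:267],(240,240));cv2.imwrite('pics/c4.png',o[:,:,::-1])
E
python3 go.py 467 -339 150 -107.4
```

```text
t: 8.8
tcp_pos: [451.9, 16.3, 172.4]
tool_rot: [175.1, 90.0, 10.3]
ft_force: [0.3, -0.5, 0.3]
finger_gap: 0.998
t: 9.3
tcp_pos: [455.0, -205.7, 172.3]
tool_rot: [-139.2, 90.0, 55.9]
ft_force: [1.5, 0.2, 0.3]
finger_gap: 0.996
shift cm [ 2.31 12.57  1.9 ] turn 31.8 psi -75.6 gap 0.993 F [-0.3  0.4  0. ] tcp [ 454.1 -212.4  172.4] t 9.4
```

View pics/c4.png

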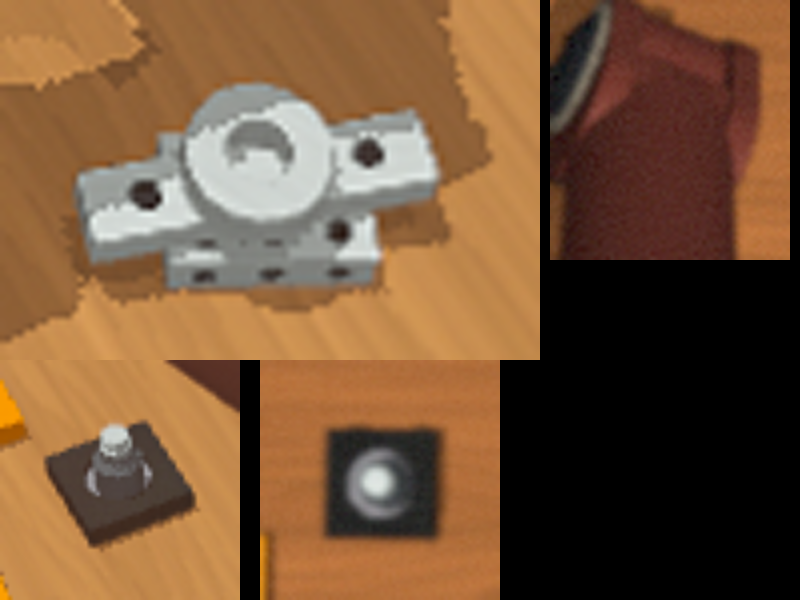

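The jack stands upright within its cut-out's light floor (crops (115,475) and (380,483)). The ring is untouched, its bore at side crop (259,146), i.e. pixel (408,324).

```bash
python3 - <<'E'
from h import *
print(onz('side',365+258/6,300+146/6,67))
E
python3 -m creep '[[[0.5,3.2,0.5],8,8.5],[[1,6.4,1],16,8.5],[[1.5,9.6,1.5],24,8.5],[[2.3,12.6,1.9],31.8,8.5],[[2.3,12.6,1.9],31.8,8.5]]'
python3 -m creep '[[[0,0,0],0,8.5],[[0,0,0],0,8.5],[[0,0,0],0,8.5]]'
python3 go.py 467 -339 74 -107.4
```

```text
[ 467.91804418 -338.36908529   67.        ]
t: 9.9
tcp_pos: [468.7, -335.0, 148.2]
tool_rot: [82.5, 89.8, -114.5]
ft_force: [-0.5, -0.1, -0.5]
finger_gap: 0.995
t: 10.2
tcp_pos: [470.3, -328.8, 149.5]
tool_rot: [-90.1, 89.9, 73.5]
ft_force: [0.2, -0.0, 0.4]
finger_gap: 0.995
shift cm [7.55 1.08 0.03] turn 0.9 psi -106.5 gap 0.995 F [ 0.2 -0.   0.4] tcp [ 470.3 -328.8  149.5] t 10.2
```

```bash
python3 -m creep '[[[2,1,0],0,8.5],[[4,1.05,0],0,8.5],[[6,1.05,0],0,8.5],[[7.7,1.05,0],0,8.5],[[7.7,1.05,0],0,8.5]]'
python3 -m creep '[[[0,0,0],0,8.5],[[0,0,0],0,8.5],[[0,0,0],0,8.5]]'
python3 go.py 467.5 -339 70 -107.4
```

```text
t: 10.7
tcp_pos: [465.9, -338.4, 70.5]
tool_rot: [-28.5, 89.7, 135.0]
ft_force: [-0.3, -0.1, -0.2]
finger_gap: 0.997
t: 11.0
tcp_pos: [467.6, -340.8, 73.5]
tool_rot: [165.9, 89.9, -30.7]
ft_force: [0.9, 0.4, 0.7]
finger_gap: 0.994
shift cm [ 0.35 -0.17  0.06] turn 0.8 psi -106.6 gap 0.994 F [0.9 0.4 0.7] tcp [ 467.6 -340.8   73.5] t 11.0
```

```bash
python3 -m creep '[[[0.3,-0.1,0],0,8.5],[[0.3,-0.1,0],0,7],[[0.3,-0.1,0],0,6],[[0.3,-0.1,0],0,5],[[0.3,-0.1,0],0,4.5]]' 60
python3 -m creep '[[[0,0,0],0,4.5],[[0,0,0],0,4.5],[[0,0,0],0,4.5],[[0,0,0],0,4.5]]'
python3 go.py 467.5 -339 70 -107.4
python3 -m creep '[[[-0.5,0,0],0,4.5],[[-1.5,0,0],0,4.5],[[-3,0,0],0,4.5],[[-3,0,0],0,4.5],[[-3,0,0],0,4.5]]'
python3 -m creep '[[[0,0,0],0,4.5],[[0,0,0],0,4.5],[[0,0,0],0,4.5]]'
python3 go.py 661 -196 150 -107.4
python3 - <<'E'
from h import *
a=snap('side','s5.png')
cv2.imwrite('pics/c5.png',cv2.resize(a[270:370,355:465],(550,500))[:,:,::-1])
E
```

```text
t: 11.5
tcp_pos: [467.2, -339.5, 70.0]
tool_rot: [-96.7, 90.0, 66.7]
ft_force: [-0.8, 1.4, 5.3]
finger_gap: 0.597
t: 11.9
tcp_pos: [467.3, -339.4, 69.9]
tool_rot: [-111.7, 90.0, 51.7]
ft_force: [-1.3, 1.2, 5.0]
finger_gap: 0.602
shift cm [-0.01 -0.05 -0.01] turn 0.8 psi -106.6 gap 0.602 F [-1.3  1.2  5. ] tcp [ 467.3 -339.4   69.9] t 11.9
t: 12.4
tcp_pos: [467.2, -339.6, 99.4]
tool_rot: [160.1, 90.0, -36.5]
ft_force: [-0.1, -0.1, -2.8]
finger_gap: 0.595
t: 12.7
tcp_pos: [466.9, -339.4, 98.7]
tool_rot: [-20.4, 89.9, 143.0]
ft_force: [-0.6, -0.9, -2.1]
finger_gap: 0.601
shift cm [ -5.13 -19.29 -14.49] turn 0.8 psi -106.6 gap 0.601 F [-0.6 -0.9 -2.1] tcp [ 466.9 -339.4   98.7] t 12.7
```

View pics/c5.png

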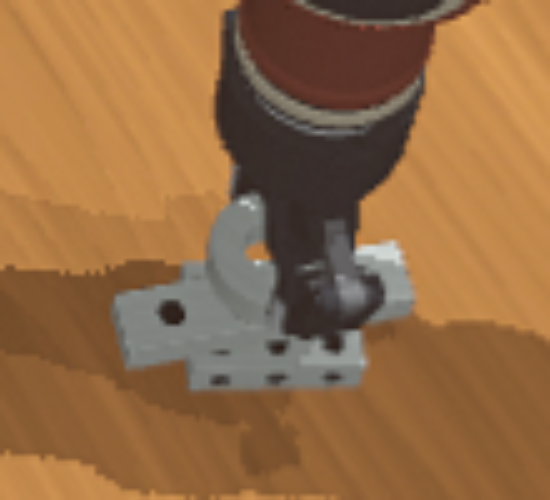

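```bash
python3 - <<'E'
from h import *
a=cv2.imread('pics/s5.png');b=snap('top','t5.png')[:,:,::-1]
o=np.zeros((500,800,3),np.uint8)
o[:,:500]=cv2.resize(a[300:350,385:435],(500,500),interpolation=cv2.INTER_CUBIC);o[:300,500:]=cv2.resize(b[160:220,425:485],(300,300),interpolation=cv2.INTER_CUBIC);cv2.imwrite('pics/c6.png',o)
E
```

```text
(no output)
```

View pics/c6.png

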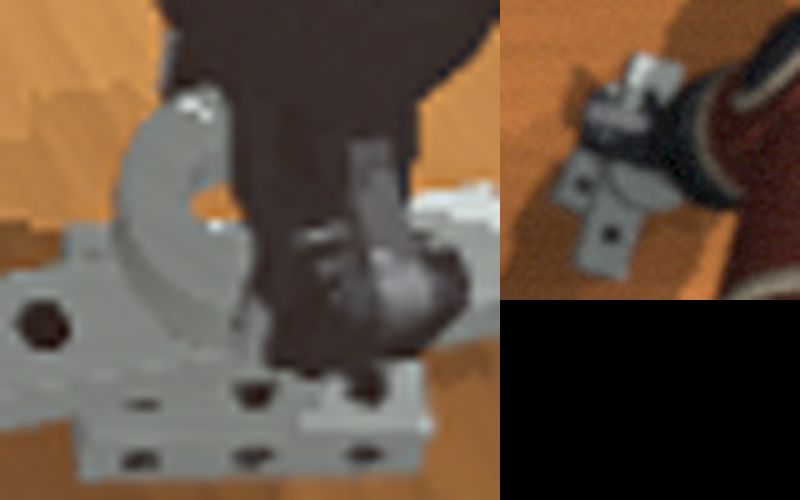

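```bash
python3 - <<'E'
from h import *
np.set_printoptions(precision=1,suppress=True)
t=np.linspace(0,2*np.pi,73)
def ext(z,r,c=(467.3,-339)):
    p=np.array([proj('side',(c[0]+r*np.cos(a),c[1]+r*np.sin(a),z)) for a in t]); return p[:,0].min(),p[:,0].max(),p[:,1].min(),p[:,1].max()
def crop(e,s,x0,y0): return np.array([(e[0]-x0)*s,(e[1]-x0)*s,(e[2]-y0)*s,(e[3]-y0)*s])
print('now top/bot/bore',*[crop(ext(*a),10,385,300) for a in((95.8,27),(73.8,27),(95.8,12),(73.8,12))])
print('before (6x)',*[crop(ext(*a),6,365,300) for a in((67,27),(45,27),(67,12))])
E
```

```text
now top/bot/bore [116.3 373.4  71.8 308.7] [106.6 359.6 117.9 352.5] [187.4 301.7 136.1 241.3] [176.6 289.1 181.6 285.9]
before (6x) [182.2 333.3  79.1 219.5] [176.6 325.3 105.7 244.7] [224.  291.1 117.2 179.6]
```

By the numbers the ring is level. Its see-through hole and silhouette (crop left edge 118, hole y 185–235) match a level ring (107–116, 182–241). I'll carry it over.

```bash
python3 -m creep '[[[-3,0,0],0,4.5],[[-5.1,-1.5,-1],0,4.5],[[-5.1,-5,-3.7],0,4.5],[[-5.1,-8.5,-6.4],0,4.5],[[-5.1,-12,-9],0,4.5]]'
python3 -m creep '[[[0,-3.6,-2.7],0,4.5],[[0,-7.3,-5.5],0,4.5],[[0,-7.3,-5.5],0,4.5],[[0,-7.3,-5.5],0,4.5],[[0,-7.3,-5.5],0,4.5]]'
python3 -m creep '[[[0,0,0],0,4.5],[[0,0,0],0,4.5]]'
python3 go.py 661 -196 70 -107.4
```

```text
t: 13.3
tcp_pos: [589.0, -249.4, 150.6]
tool_rot: [-155.9, 90.0, 7.5]
ft_force: [0.5, 0.1, -3.2]
finger_gap: 0.599
t: 13.8
tcp_pos: [660.0, -197.7, 149.8]
tool_rot: [47.8, 89.9, -149.0]
ft_force: [0.3, -0.4, -2.8]
finger_gap: 0.598
t: 14.0
tcp_pos: [660.4, -197.8, 150.5]
tool_rot: [72.1, 90.0, -124.7]
ft_force: [-0.7, -0.2, -2.6]
finger_gap: 0.599
shift cm [ 8.05 -0.19 -0.01] turn 0.6 psi -106.8 gap 0.599 F [-0.7 -0.2 -2.6] tcp [ 660.4 -197.8  150.5] t 14.0
```

```bash
python3 -m creep '[[[3,-0.2,0],0,4.5],[[6,-0.2,0],0,4.5],[[9,-0.2,0],0,4.5],[[10,-0.2,0],0,4.5],[[10,-0.2,0],0,4.5]]'
python3 -m creep '[[[0,0,0],0,4.5],[[0,0,0],0,4.5]]'
python3 go.py 661 -196 37 -107.4
```

```text
t: 14.5
tcp_pos: [660.4, -194.4, 48.7]
tool_rot: [1.1, 89.8, 164.4]
ft_force: [-0.3, -0.1, -2.7]
finger_gap: 0.6
t: 14.7
tcp_pos: [663.4, -195.0, 52.6]
tool_rot: [179.9, 89.7, -16.8]
ft_force: [-0.2, -1.0, -2.7]
finger_gap: 0.6
shift cm [1.56 0.17 0.21] turn 0.8 psi -106.6 gap 0.6 F [-0.2 -1.  -2.7] tcp [ 663.4 -195.    52.6] t 14.7
```

```bash
python3 -m creep '[[[0.5,0,0.1],0,4.5],[[0.9,0,0.1],0,4.5],[[1.1,0,0.1],0,4.5],[[1.1,0,0.1],0,4.5],[[1.1,0,0.1],0,4.5]]'
python3 go.py 661 -196 37
python3 -m creep '[[[0.2,0,0],0,4.5],[[0.35,0,0],0,4.5],[[0.35,0,0],0,4.5],[[0.35,0,0],0,4.5]]'
python3 go.py 661 -196 37
```

```text
t: 15.2
tcp_pos: [661.0, -193.9, 39.3]
tool_rot: [-33.5, 90.0, 129.9]
ft_force: [0.3, 0.1, -3.0]
finger_gap: 0.597
shift cm [ 0.23  0.2  -0.06] turn None psi -106.6 gap 0.597 F [ 0.3  0.1 -3. ] tcp [ 661.  -193.9   39.3] t 15.2
t: 15.6
tcp_pos: [661.3, -194.0, 37.1]
tool_rot: [-168.4, 89.9, -5.1]
ft_force: [-2.1, 0.6, 5.6]
finger_gap: 0.6
shift cm [ 0.01  0.2  -0.03] turn None psi -106.6 gap 0.6 F [-2.1  0.6  5.6] tcp [ 661.3 -194.    37.1] t 15.6
```

```bash
python3 -m creep '[[[0,0,0],0,5.4],[[-0.1,0,0],0,6.5],[[-0.1,0,0],0,7.5],[[-0.1,0,0],0,8.5],[[-0.1,0,0],0,8.5]]'
python3 -m creep '[[[-2,0,0],0,8.5],[[-6,0,0],0,8.5],[[-10,0,0],0,8.5],[[-10,3.8,2.8],0,8.5],[[-10,7.6,5.6],0,8.5]]'
python3 -m creep '[[[0,4,2.9],0,8.5],[[0,8,5.8],0,8.5],[[0,8,5.8],0,8.5],[[0,8,5.8],0,8.5],[[0,8,5.8],0,8.5]]'
python3 - <<'E'
from h import *
a=snap('side','s7.png');b=snap('top','t7.png')
o=np.zeros((600,800,3),np.uint8)
o[:360,:540]=cv2.resize(a[300:360,365:455],(540,360),interpolation=cv2.INTER_CUBIC);o[:260,550:790]=cv2.resize(b[160:225,425:485],(240,260),interpolation=cv2.INTER_CUBIC)
o[360:,:240]=cv2.resize(a[222:282,408:468],(240,240));o[360:,260:500]=cv2.resize(b[99:159,368:428],(240,240));cv2.imwrite('pics/c7.png',o[:,:,::-1])
E
python3 go.py 468.5 -340 130 -107.4
```

```text
t: 16.1
tcp_pos: [661.0, -194.0, 36.7]
tool_rot: [-143.1, 90.0, 20.2]
ft_force: [-1.0, 0.5, 0.1]
finger_gap: 0.997
t: 16.6
tcp_pos: [586.9, -250.2, 138.6]
tool_rot: [-178.0, 89.7, -14.3]
ft_force: [-0.9, -1.9, -0.4]
finger_gap: 0.997
t: 17.1
tcp_pos: [508.4, -309.6, 136.9]
tool_rot: [-129.0, 89.9, 34.5]
ft_force: [0.9, 0.5, -1.0]
finger_gap: 0.997
shift cm [0.66 4.11 2.99] turn 1.0 psi -106.4 gap 0.994 F [-0.6  0.   0.7] tcp [ 508.8 -309.   136.7] t 17.2
```

View pics/c7.png

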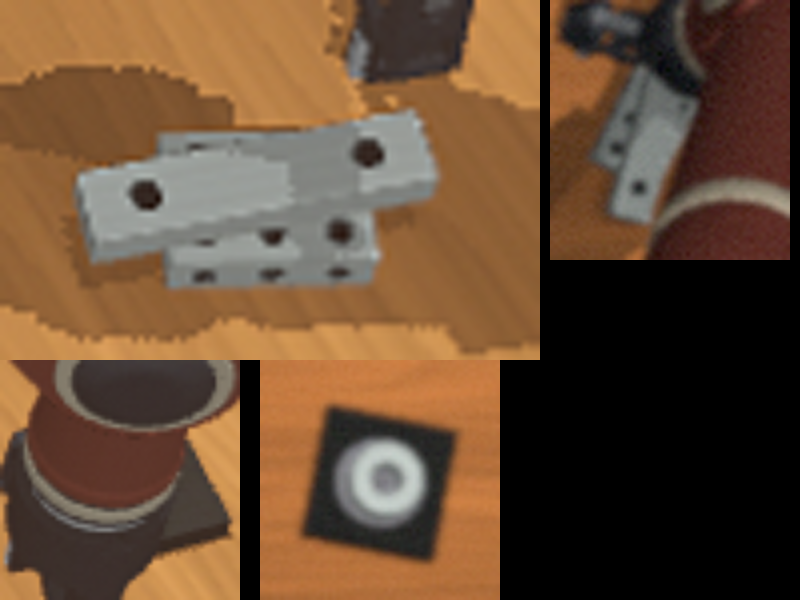

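The ring lies in its cut-out with the pin in the bore (top crop (385,480)). The parallel has not moved; its holes are still at crop (147,194) and (369,152).

```bash
python3 -m creep '[[[0.3,2,1.5],1,8.5],[[0.6,4.1,3],1,8.5],[[0.6,4.1,3],1,8.5],[[0.6,4.1,3],1,8.5],[[0.6,4.1,3],1,8.5]]'
python3 -m creep '[[[2,0,0],0,8.5],[[4,0,0],0,8.5],[[6,0,0],0,8.5],[[6,0,0],0,8.5],[[6,0,0],0,8.5]]'
python3 go.py 468.5 -340 52 -107.4
```

```text
t: 17.7
tcp_pos: [468.5, -339.9, 130.8]
tool_rot: [-129.6, 89.9, 33.0]
ft_force: [0.2, 0.0, 0.1]
finger_gap: 0.994
t: 18.2
tcp_pos: [467.7, -340.7, 70.9]
tool_rot: [-112.5, 90.0, 49.9]
ft_force: [0.0, -0.1, -0.7]
finger_gap: 0.997
shift cm [ 1.89 -0.09 -0.05] turn -0.1 psi -107.5 gap 0.997 F [ 0.  -0.1 -0.7] tcp [ 467.7 -340.7   70.9] t 18.2
```

```bash
python3 -m creep '[[[1,-0.1,0],0,8.5],[[1.9,-0.1,0],0,8.5],[[1.9,-0.1,0],0,8.5],[[1.9,-0.1,0],0,7],[[1.9,-0.1,0],0,5]]' 80
python3 -m creep '[[[0,0,0],0,3.5],[[0,0,0],0,2.5],[[0,0,0],0,2],[[0,0,0],0,2],[[0,0,0],0,2]]'
python3 go.py 468.5 -340 52 -107.4
python3 -m creep '[[[-0.5,0,0],0,2],[[-1.5,0,0],0,2],[[-3,0,0],0,2],[[-3,0,0],0,2],[[-3,0,0],0,2]]'
python3 -m creep '[[[0,0,0],0,2],[[0,0,0],0,2]]'
python3 - <<'E'
from h import *
a=snap('side','s8.png')
cv2.imwrite('pics/c8.png',cv2.resize(a[270:370,355:465],(660,600),interpolation=cv2.INTER_CUBIC)[:,:,::-1])
E
python3 go.py 450.5 27 150 -103.6
```

```text
t: 18.7
tcp_pos: [467.0, -340.8, 52.1]
tool_rot: [165.6, 90.0, -32.0]
ft_force: [0.2, -0.4, 0.3]
finger_gap: 0.689
t: 19.2
tcp_pos: [467.2, -340.3, 52.6]
tool_rot: [-141.2, 90.0, 21.2]
ft_force: [-0.0, 2.5, 4.7]
finger_gap: 0.299
shift cm [ 0.06 -0.07 -0.11] turn -0.2 psi -107.6 gap 0.299 F [-0.   2.5  4.7] tcp [ 467.2 -340.3   52.6] t 19.2
t: 19.7
tcp_pos: [466.7, -340.5, 81.7]
tool_rot: [12.6, 90.0, 174.9]
ft_force: [-0.3, 0.4, -5.4]
finger_gap: 0.303
t: 19.9
tcp_pos: [466.4, -340.2, 81.0]
tool_rot: [-19.1, 89.9, 143.3]
ft_force: [0.1, 0.4, -4.6]
finger_gap: 0.298
shift cm [ -6.85 -34.52  12.65] turn -4.0 psi -107.6 gap 0.303 F [-0.4  0.5 -5.4] tcp [ 466.5 -340.3   81.1] t 19.95
```

View pics/c8.png

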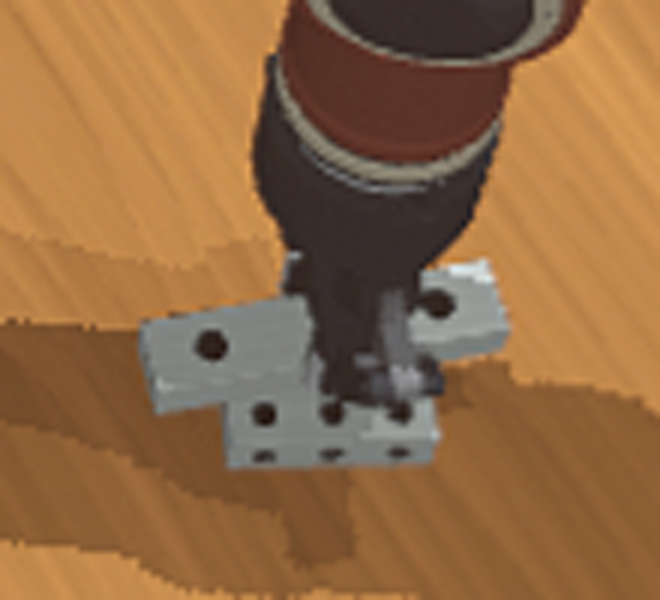

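The parallel is lifted level: both holes moved up by the same 4.7 px. I'll carry it to its insert.

```bash
python3 -m creep '[[[-3,0,0],0,2],[[-6,0,0],0,2],[[-6.8,-4.1,1.5],0,2],[[-6.8,-8.2,3],0,2],[[-6.8,-12.3,4.5],0,2]]'
python3 -m creep '[[[0,-4.1,1.5],0,2],[[0,-8.2,3],0,2],[[0,-12.3,4.5],0,2],[[0,-16.4,6],0,2],[[0,-20.5,7.5],-2,2]]'
python3 -m creep '[[[0,-1.7,0.6],-2,2],[[0,-1.7,0.6],-2,2],[[0,-1.7,0.6],-2,2],[[0,-1.7,0.6],-2,2]]'
python3 go.py 450.5 27 60 -103.6
```

```text
t: 20.45
tcp_pos: [461.0, -208.4, 150.1]
tool_rot: [-140.9, 90.0, 21.4]
ft_force: [0.3, 0.7, -6.5]
finger_gap: 0.3
t: 20.95
tcp_pos: [451.6, 10.1, 149.9]
tool_rot: [-169.0, 90.0, -4.6]
ft_force: [0.3, 0.3, -5.5]
finger_gap: 0.3
t: 21.35
tcp_pos: [450.7, 24.8, 149.9]
tool_rot: [112.6, 89.9, -81.2]
ft_force: [-0.3, -0.4, -5.8]
finger_gap: 0.304
shift cm [ 8.98 -0.22  0.08] turn -0.2 psi -103.8 gap 0.304 F [-0.3 -0.4 -5.8] tcp [450.7  24.8 149.9] t 21.35
```

```bash
python3 -m creep '[[[3,-0.2,0.1],0,2],[[6,-0.2,0.1],0,2],[[9,-0.2,0.1],0,2],[[9.7,-0.2,0.1],0,2],[[9.7,-0.2,0.1],0,2]]'
python3 -m creep '[[[0,0,0],0,2],[[0,0,0],0,2],[[0,0,0],0,2]]'
python3 go.py 450.5 27 39.4 -103.6
python3 - <<'E'
from h import *
a=snap('side','s9.png')
cv2.imwrite('pics/c9.png',cv2.resize(a[175:255,270:380],(660,480),interpolation=cv2.INTER_CUBIC)[:,:,::-1])
E
```

```text
t: 21.85
tcp_pos: [449.9, 27.2, 52.2]
tool_rot: [32.5, 89.9, -161.3]
ft_force: [0.0, -0.8, -4.6]
finger_gap: 0.302
t: 22.15
tcp_pos: [451.0, 28.6, 54.0]
tool_rot: [-160.4, 89.8, 6.0]
ft_force: [-0.8, -0.4, -6.2]
finger_gap: 0.303
shift cm [1.46 0.17 0.02] turn -0.0 psi -103.6 gap 0.303 F [-0.8 -0.4 -6.2] tcp [451.   28.6  54. ] t 22.15
```

View pics/c9.png

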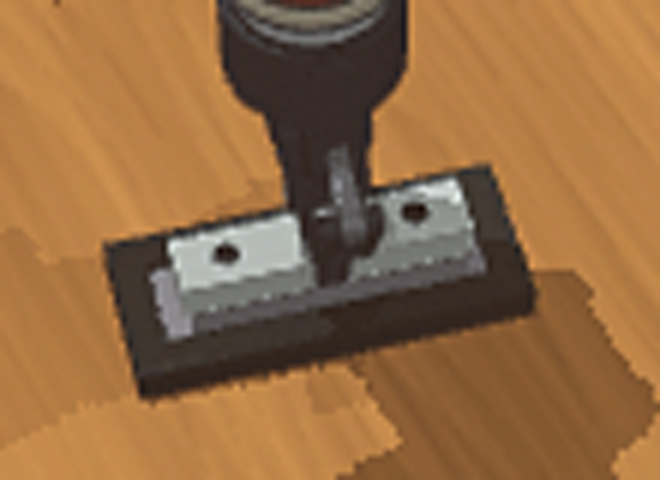

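The parallel hangs lined up over the light cut-out floor (crop (320,260)), with even margins at both ends. I'll lower it.

```bash
python3 -m creep '[[[0.6,0,0],0,2],[[1,0,0],0,2],[[1.2,0,0],0,2],[[1.2,0,0],0,2],[[1.2,0,0],0,2]]'
python3 go.py 450.5 27 39.4
python3 -m creep '[[[0.2,0,0],0,2],[[0.3,0,0],0,2],[[0.3,0,0],0,2],[[0.3,0,0],0,2]]'
python3 go.py 450.5 27 39.4
```

```text
t: 22.7
tcp_pos: [450.1, 28.5, 40.7]
tool_rot: [13.5, 90.0, 179.9]
ft_force: [0.8, -0.3, -5.2]
finger_gap: 0.303
shift cm [ 0.13  0.14 -0.07] turn None psi -103.6 gap 0.303 F [ 0.8 -0.3 -5.2] tcp [450.1  28.5  40.7] t 22.7
t: 23.1
tcp_pos: [450.4, 28.5, 39.5]
tool_rot: [-145.3, 89.9, 21.0]
ft_force: [-2.5, 0.4, 10.6]
finger_gap: 0.302
shift cm [ 0.01  0.15 -0.05] turn None psi -103.6 gap 0.302 F [-2.5  0.4 10.6] tcp [450.4  28.5  39.5] t 23.1
```

```bash
python3 -m creep '[[[-0.1,0,0],0,3],[[-0.1,0,0],0,4.5],[[-0.1,0,0],0,6.5],[[-0.1,0,0],0,8.5],[[-0.1,0,0],0,8.5]]'
python3 -m creep '[[[-2,0,0],0,8.5],[[-5,0,0],0,8.5],[[-8,0,0],0,8.5],[[-9,4,-1],0,8.5],[[-9,8,-2],0,8.5]]'
python3 -m creep '[[[0,4.5,-1.2],0,8.5],[[0,9,-2.4],0,8.5],[[0,9,-2.4],0,8.5],[[0,9,-2.4],0,8.5]]'
python3 - <<'E'
from h import *
a=snap('side','s10.png');b=snap('top','t10.png')
o=np.zeros((600,800,3),np.uint8)
o[:360,:540]=cv2.resize(a[300:360,365:455],(540,360),interpolation=cv2.INTER_CUBIC);o[:260,550:790]=cv2.resize(b[160:225,425:485],(240,260),interpolation=cv2.INTER_CUBIC)
o[360:,:330]=cv2.resize(a[180:260,270:380],(330,240));o[360:,350:670]=cv2.resize(b[160:240,270:376],(320,240));cv2.imwrite('pics/c10.png',o[:,:,::-1])
np.set_printoptions(precision=1,suppress=True)
for n,im,c in(('side',a,(409,338)),('top',b,(449,193))):
    hsv=cv2.cvtColor(im,cv2.COLOR_RGB2HSV); m=((hsv[...,1]<60)&(hsv[...,2]>90)).astype(np.uint8)
    w=np.zeros_like(m); w[c[1]-25:c[1]+25,c[0]-30:c[0]+30]=1; m=cv2.morphologyEx(m*w,cv2.MORPH_CLOSE,np.ones((5,5)))
    cs,_=cv2.findContours(m,cv2.RETR_EXTERNAL,cv2.CHAIN_APPROX_NONE); co=max(cs,key=cv2.contourArea)
    for z in(0,25):
        r=cv2.minAreaRect(np.array([onz(n,*p[0],z)[:2] for p in co],np.float32)); print(n,z,np.array(r[0]),np.array(r[1]),r[2])
E
python3 go.py 468 -340 130 -117
```

```text
t: 23.6
tcp_pos: [450.2, 28.6, 38.7]
tool_rot: [-26.3, 90.0, 140.1]
ft_force: [-0.6, -0.2, 0.6]
finger_gap: 0.986
t: 24.1
tcp_pos: [452.3, -53.4, 130.6]
tool_rot: [-163.7, 89.7, 2.9]
ft_force: [-0.2, 0.1, -0.4]
finger_gap: 0.995
t: 24.5
tcp_pos: [452.3, -148.4, 128.6]
tool_rot: [11.7, 90.0, 177.9]
ft_force: [0.6, 0.5, -0.6]
finger_gap: 0.991
side 0 [ 480.1 -337.3] [59.9 80.8] 61.9045524597168
side 25 [ 471.5 -345.1] [58.6 79. ] 61.9039306640625
top 0 [ 475.6 -347.2] [55.1 80.5] 62.62418746948242
top 25 [ 473.5 -339.8] [54.1 79.1] 62.62420654296875
shift cm [-0.17 18.55 -6.03] turn 13.5 psi -103.5 gap 0.991 F [0.5 0.8 0.2] tcp [ 452.7 -145.6  128.6] t 24.6
```

View pics/c10.png

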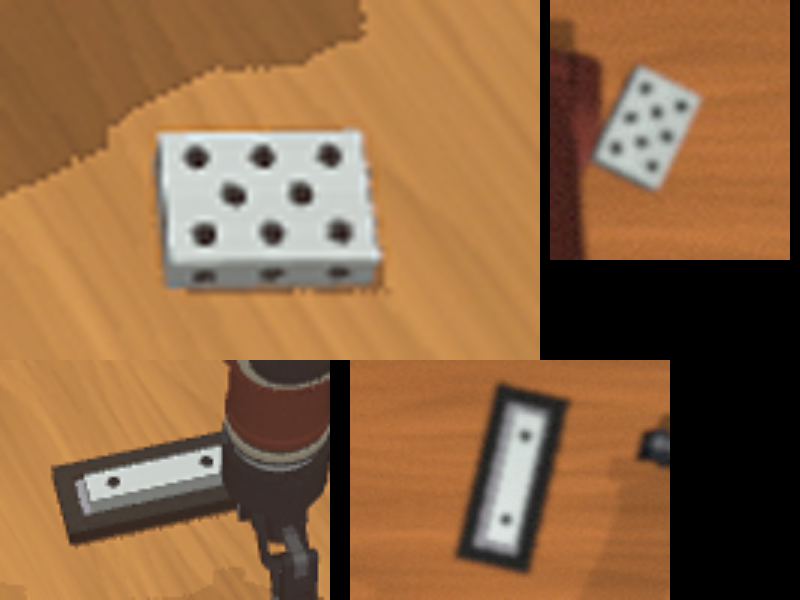

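The parallel sits in its cut-out (side crop (150,475), top crop (515,478)). The bare block's corner holes centre on side (409.7,332.3) / top (449.7,191.8).

```bash
python3 - <<'E'
from h import *
print(two(ray('side',409.6,332.2),ray('top',449.6,191.7)),onz('side',409.6,332.2,25),onz('top',449.6,191.7,25))
E
python3 -m creep '[[[0,4.6,-1.5],0,8.5],[[0,9.2,-3],0,8.5],[[0,13.8,-4.5],4,8.5],[[0,18.5,-6],10,8.5],[[0,18.5,-6],14,8.5]]'
python3 -m creep '[[[0,0,0],0,8.5],[[0,0,0],0,8.5],[[0,0,0],0,8.5]]'
python3 go.py 471 -341 55 -117.7
```

```text
(array([ 473.52197852, -342.47755721,   28.37644962]), np.float64(1.7883199971447967)) [ 475.56649642 -341.70319894   25.        ] [ 472.98154463 -343.08445882   25.        ]
t: 25.1
tcp_pos: [466.9, -348.3, 129.1]
tool_rot: [126.5, 89.6, -81.7]
ft_force: [-0.4, 0.5, -0.6]
finger_gap: 0.993
t: 25.4
tcp_pos: [468.5, -338.1, 128.6]
tool_rot: [-56.6, 89.9, 96.1]
ft_force: [-0.0, -0.3, -0.1]
finger_gap: 0.996
shift cm [ 7.36  0.16 -0.37] turn 0.4 psi -117.3 gap 0.996 F [-0.  -0.3 -0.1] tcp [ 468.5 -338.1  128.6] t 25.4
```

```bash
python3 go.py 473.5 -342 60 -117.7; python3 -m creep '[[[2,0.1,-0.6],0.4,8.5],[[4,0.1,-0.6],0.4,8.5],[[6.3,0.1,-0.6],0.4,8.5],[[6.3,0.1,-0.6],0.4,8.5],[[6.3,0.1,-0.6],0.4,8.5]]'
python3 -m creep '[[[0,0,0],0,8.5],[[0,0,0],0,8.5]]'
python3 go.py 473.5 -342 26 -117.7
```

```text
shift cm [ 6.86  0.13 -0.63] turn 0.4 psi -117.3 gap 0.996 F [-0.  -0.3 -0.1] tcp [ 468.5 -338.1  128.6] t 25.4
t: 25.9
tcp_pos: [472.8, -343.5, 66.0]
tool_rot: [-44.5, 89.9, 107.6]
ft_force: [0.3, -0.3, 0.3]
finger_gap: 0.997
t: 26.1
tcp_pos: [473.2, -344.9, 67.2]
tool_rot: [176.5, 89.9, -31.5]
ft_force: [0.9, -0.1, 0.2]
finger_gap: 0.995
shift cm [ 4.12 -0.27  0.13] turn -0.3 psi -118.0 gap 0.995 F [ 0.9 -0.1  0.2] tcp [ 473.2 -344.9   67.2] t 26.1
```

```bash
python3 -m creep '[[[2,-0.2,0.1],0,8.5],[[4,-0.2,0.1],0,8.5],[[4.1,-0.2,0.1],0,8.5],[[4.1,-0.2,0.1],0,8.5],[[4.1,-0.2,0.1],0,8.5]]' 100
python3 go.py 473.5 -342 26 -117.7
python3 -m creep '[[[0,0,0],0,6.5],[[0,0,0],0,5.5],[[0,0,0],0,4.3],[[0,0,0],0,4.3],[[0,0,0],0,4.3]]'
python3 -m creep '[[[0,0,0],0,4.3],[[0,0,0],0,4.3]]'
python3 go.py 473.5 -342 26 -117.7
python3 -m creep '[[[-0.5,0,0],0,4.3],[[-1.5,0,0],0,4.3],[[-3,0,0],0,4.3],[[-3,0,0],0,4.3],[[-3,0,0],0,4.3]]'
python3 -m creep '[[[0,0,0],0,4.3],[[0,0,0],0,4.3]]'
python3 - <<'E'
from h import *
a=snap('side','s11.png')
cv2.imwrite('pics/c11.png',cv2.resize(a[270:370,355:465],(660,600),interpolation=cv2.INTER_CUBIC)[:,:,::-1])
E
python3 go.py 659.5 226 150 -94.4
```

```text
t: 26.6
tcp_pos: [473.2, -343.1, 26.1]
tool_rot: [171.5, 89.9, -36.5]
ft_force: [0.1, -0.3, 0.1]
finger_gap: 0.998
shift cm [ 0.01 -0.11  0.03] turn -0.3 psi -118.0 gap 0.998 F [ 0.1 -0.3  0.1] tcp [ 473.2 -343.1   26.1] t 26.6
t: 27.1
tcp_pos: [473.3, -342.2, 26.2]
tool_rot: [-153.9, 89.9, -1.9]
ft_force: [-0.2, 0.6, 6.6]
finger_gap: 0.57
t: 27.3
tcp_pos: [473.3, -342.3, 26.2]
tool_rot: [-155.5, 89.9, -3.5]
ft_force: [-0.4, 1.1, 6.1]
finger_gap: 0.571
shift cm [ 0.02 -0.03 -0.  ] turn -0.3 psi -118.0 gap 0.571 F [-0.4  1.1  6.1] tcp [ 473.3 -342.3   26.2] t 27.3
t: 27.8
tcp_pos: [472.8, -342.6, 55.5]
tool_rot: [172.2, 89.9, -35.9]
ft_force: [-0.2, 0.3, -5.9]
finger_gap: 0.566
t: 28.0
tcp_pos: [472.1, -342.0, 54.3]
tool_rot: [-12.1, 89.9, 139.9]
ft_force: [0.2, 0.2, -6.2]
finger_gap: 0.569
shift cm [ -9.54 -58.95  10.17] turn -23.6 psi -118.0 gap 0.566 F [ 0.8 -0.  -6.5] tcp [ 472.2 -342.1   54.3] t 28.05
```

View pics/c11.png

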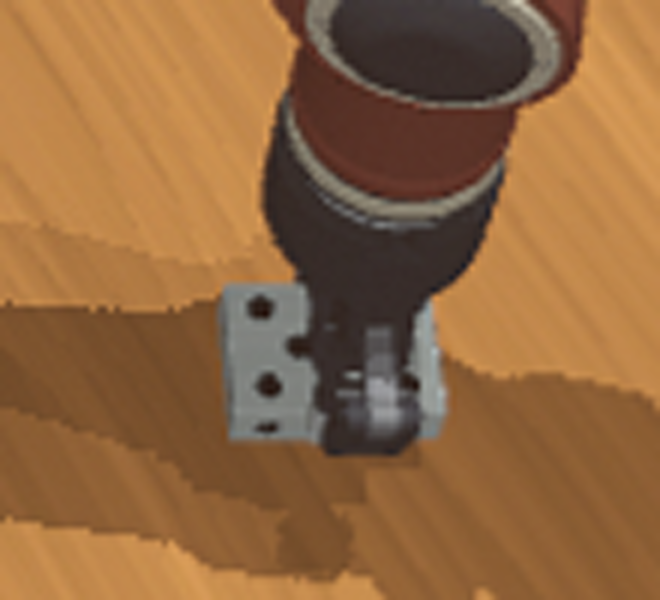

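The block is lifted level (crop holes (262,307) and (268,385)), with a weight of about 6.3 N. I'll carry it to its insert.

```bash
python3 -m creep '[[[-4,0,0],0,4.3],[[-8,0,0],0,4.3],[[-9.5,-4.5,0.8],0,4.3],[[-9.5,-9,1.6],0,4.3],[[-9.5,-13.5,2.4],0,4.3]]'
python3 -m creep '[[[0,-4.5,0.8],0,4.3],[[0,-9,1.6],0,4.3],[[0,-13.5,2.4],0,4.3],[[0,-18,3.1],0,4.3],[[0,-22.5,3.9],0,4.3]]'
python3 -m creep '[[[0,-4.5,0.8],0,4.3],[[0,-9,1.6],0,4.3],[[0,-13.5,2.4],0,4.3],[[0,-16.5,2.9],0,4.3],[[0,-18.5,3.2],-5,4.3]]'
python3 -m creep '[[[0,0,0],-7,4.3],[[0,0,0],-14,4.3],[[0,0,0],-18.5,4.3],[[0,0,0],-18.5,4.3],[[0,0,0],-18.5,4.3]]'
python3 go.py 659.5 226 55 -94.4
```

```text
t: 28.55
tcp_pos: [515.2, -210.6, 150.5]
tool_rot: [-144.9, 89.9, 7.0]
ft_force: [1.1, -0.2, -7.0]
finger_gap: 0.572
t: 29.05
tcp_pos: [586.1, 6.8, 149.4]
tool_rot: [35.8, 90.0, -172.3]
ft_force: [1.3, -0.1, -5.8]
finger_gap: 0.568
t: 29.55
tcp_pos: [643.8, 188.6, 148.6]
tool_rot: [-27.2, 89.8, 130.2]
ft_force: [-0.4, 0.8, -6.7]
finger_gap: 0.568
t: 30.05
tcp_pos: [644.2, 183.1, 149.1]
tool_rot: [14.4, 89.9, -170.2]
ft_force: [0.3, -0.5, -6.6]
finger_gap: 0.566
shift cm [ 9.41 -4.41 -1.19] turn -0.2 psi -94.6 gap 0.566 F [ 0.3 -0.5 -6.6] tcp [644.2 183.1 149.1] t 30.05
```

```bash
python3 -m creep '[[[0,-2.2,-0.6],0,4.3],[[2,-4.4,-1.2],0,4.3],[[5,-4.4,-1.2],0,4.3],[[8,-4.4,-1.2],0,4.3],[[9.2,-4.4,-1.2],0,4.3]]'
python3 -m creep '[[[0,0,0],0,4.3],[[0,0,0],0,4.3],[[0,0,0],0,4.3]]'
python3 go.py 659.5 226 38.2 -94.4
python3 - <<'E'
from h import *
a=snap('side','s12.png')
cv2.imwrite('pics/c12.png',cv2.resize(a[90:190,300:410],(660,600),interpolation=cv2.INTER_CUBIC)[:,:,::-1])
E
```

```text
t: 30.55
tcp_pos: [657.2, 225.6, 53.7]
tool_rot: [24.9, 89.5, -159.6]
ft_force: [-0.8, -0.5, -6.5]
finger_gap: 0.567
t: 30.85
tcp_pos: [661.9, 226.6, 60.2]
tool_rot: [-156.9, 89.7, 18.6]
ft_force: [0.7, -0.3, -6.4]
finger_gap: 0.572
shift cm [2.2  0.08 0.25] turn -0.2 psi -94.6 gap 0.572 F [ 0.7 -0.3 -6.4] tcp [661.9 226.6  60.2] t 30.85
```

View pics/c12.png

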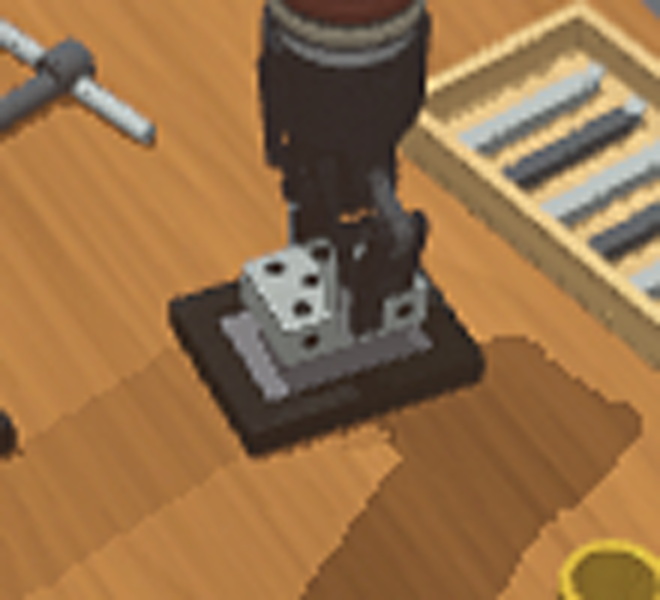

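The block is lined up over its cut-out (crop (330,310)), clear of the key and the sleeve. I'll lower it.

```bash
python3 -m creep '[[[0.7,0,0.1],0,4.3],[[1.4,0,0.1],0,4.3],[[1.6,0,0.1],0,4.3],[[1.6,0,0.1],0,4.3],[[1.6,0,0.1],0,4.3]]'
python3 -m creep '[[[0,0,0],0,4.3]]'
python3 go.py 659.5 226 38.2
python3 -m creep '[[[0.1,0,0],0,4.3],[[0.2,0,0],0,4.3],[[0.3,0,0],0,4.3],[[0.3,0,0],0,4.3]]'
python3 go.py 659.5 226 38.2
```

```text
t: 31.4
tcp_pos: [659.2, 226.3, 41.7]
tool_rot: [-169.0, 90.0, 6.5]
ft_force: [0.1, -0.7, -5.2]
finger_gap: 0.568
t: 31.5
tcp_pos: [659.5, 226.4, 42.1]
tool_rot: [-156.7, 90.0, 18.8]
ft_force: [0.2, 0.8, -6.1]
finger_gap: 0.566
shift cm [ 0.39  0.04 -0.01] turn None psi -94.5 gap 0.566 F [ 0.2  0.8 -6.1] tcp [659.5 226.4  42.1] t 31.5
t: 31.9
tcp_pos: [659.0, 226.3, 38.6]
tool_rot: [10.7, 90.0, -173.8]
ft_force: [-0.2, -0.5, -6.0]
finger_gap: 0.57
shift cm [ 0.04  0.03 -0.05] turn None psi -94.5 gap 0.57 F [-0.2 -0.5 -6. ] tcp [659.  226.3  38.6] t 31.9
```

```bash
python3 -m creep '[[[0.1,0,0],0,4.3],[[0.2,0,0],0,4.3],[[0.2,0,0],0,4.3]]'
python3 go.py 659.5 226 38.2
```

```text
t: 32.2
tcp_pos: [659.2, 226.3, 38.3]
tool_rot: [-99.3, 90.0, 76.2]
ft_force: [-4.6, -2.2, 4.8]
finger_gap: 0.569
shift cm [ 0.01  0.03 -0.04] turn None psi -94.5 gap 0.569 F [-4.6 -2.2  4.8] tcp [659.2 226.3  38.3] t 32.2
```

It is down at 38.3. I'll release, retreat and check.

```bash
python3 -m creep '[[[0,0,0],0,5.3],[[-0.1,0,0],0,6],[[-0.1,0,0],0,7.5],[[-0.1,0,0],0,8.5],[[-0.1,0,0],0,8.5]]'
python3 -m creep '[[[-2,0,0],0,8.5],[[-5,0,0],0,8.5],[[-9,0,0],0,8.5],[[-13,0,0],0,8.5],[[-14,4,0],0,8.5]]'
python3 -m creep '[[[0,4.5,0],0,8.5],[[0,9,0],0,8.5],[[0,13.5,0],0,8.5],[[0,18,0],0,8.5],[[0,22.5,0],0,8.5]]'
python3 -m creep '[[[0,4.5,0],0,8.5],[[0,9,0],0,8.5],[[0,13.5,0],0,8.5],[[0,18,0],0,8.5],[[0,22.5,0],0,8.5]]'
python3 -m creep '[[[0,0,0],0,8.5],[[0,0,0],0,8.5],[[0,0,0],0,8.5]]'
python3 - <<'E'
from h import *
np.set_printoptions(precision=1,suppress=True)
a=snap('side','s13.png');b=snap('top','t13.png')
o=np.zeros((600,800,3),np.uint8)
o[:380,:]=cv2.resize(a[90:280,180:580],(800,380));o[380:,:]=cv2.resize(b[100:240,100:609],(800,220))
cv2.imwrite('pics/c13.png',o[:,:,::-1])
# bright top faces, cast onto top height (12 + piece height)
for k,z,s,t in(('ring',34,(438,248),(399,129)),('parallel',32,(323,219),(323,200)),('block',37,(354,145),(257,130))):
    for n,im,c in(('side',a,s),('top',b,t)):
        g=im.min(2).astype(np.uint8); m=(g>(185 if n=='side' else 180)).astype(np.uint8)
        w=np.zeros_like(m);w[c[1]-35:c[1]+35,c[0]-35:c[0]+35]=1;m=cv2.morphologyEx(m*w,cv2.MORPH_CLOSE,np.ones((5,5)))
        cs,_=cv2.findContours(m,cv2.RETR_EXTERNAL,cv2.CHAIN_APPROX_NONE)
        if not cs: print(k,n,'-');continue
        co=max(cs,key=cv2.contourArea); r=cv2.minAreaRect(np.array([onz(n,*p[0],z)[:2] for p in co],np.float32)); print(k,n,np.array(r[0]),np.array(r[1]),round(r[2],1))
E
python3 go.py 0 0 0
```

```text
t: 32.7
tcp_pos: [659.4, 226.4, 37.9]
tool_rot: [-155.5, 90.0, 20.0]
ft_force: [-0.6, -0.1, -0.1]
finger_gap: 0.997
t: 33.2
tcp_pos: [658.0, 196.1, 183.4]
tool_rot: [-129.4, 89.1, 46.7]
ft_force: [0.9, 1.1, 0.2]
finger_gap: 0.994
t: 33.7
tcp_pos: [638.0, -39.6, 178.0]
tool_rot: [-178.1, 90.0, -2.6]
ft_force: [0.6, 0.1, 0.3]
finger_gap: 0.995
t: 34.2
tcp_pos: [620.3, -264.0, 178.0]
tool_rot: [175.4, 90.0, -9.2]
ft_force: [0.9, 1.4, -0.7]
finger_gap: 0.994
t: 34.5
tcp_pos: [621.1, -260.2, 177.6]
tool_rot: [-95.0, 89.9, 80.6]
ft_force: [-0.4, 0.4, -0.7]
finger_gap: 0.995
ring side [ 660.5 -194.2] [49.6 50.9] 77.8
ring top [ 661.7 -192.9] [39.7 46.8] 45.0
parallel side [452.3  28. ] [ 26.2 128.7] 76.9
parallel top [450.8  28.4] [ 27.9 128.4] 77.2
block side [660.4 226.2] [48.3 74.3] 85.9
block top [659.5 226.7] [71.5 49.9] 0.0
shift cm [ 17.8  -21.16  63.92] turn None psi -94.3 gap 0.999 F [0.  0.  0.3] tcp [ 621.3 -259.6  177.8] t 34.6
```

View pics/c13.png

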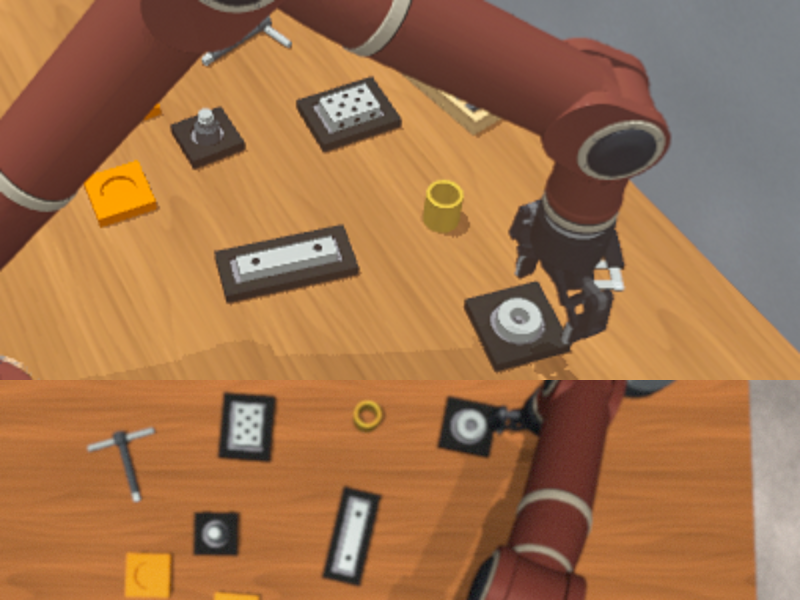

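The jack, ring, parallel and block are all flat in their own inserts. Centres measured against the insert estimates are within about 3 mm. The sleeve and the key have not moved, and the gripper is high and clear. I'll hand the job in.

```bash
python3 -c "
from rig import bot
print(bot.close_job(), bot.get_state()['t'])"
```

```text
the job is handed in; nothing more can be done
the job is handed in; nothing more can be done
```

I put the jack, the ring, the parallel and the block back into their own inserts, from the top down. Each was set down slowly until it touched, then released. I handed the job in at about 35 s of the 122 s allowed; no verdict is reported.

**Seating:** each piece touched down at the height expected for the 12 mm cut-out floor, within about 0.5 mm, and stood level in the last pictures.

**Centring:** from the final views, the ring, parallel and block are within about 3–4 mm of their insert centres. For the jack I only checked by eye that it stands inside its cut-out. The parallel and block lie lengthwise to within a few degrees.

**Bystanders:** in the last pictures the sleeve and chuck key look as they did at the start, and the open gripper is well above everything.

**What did not agree:**
- The two cameras differ by about 2–5 mm. The cut-out floors came out at 17 mm instead of 12 because the side camera sees part of each floor hidden by its wall. I used the given 12 mm floor height, and the touchdowns agreed with it.
- The first grasp was about 8 mm off, because I read the position before the arm had settled. It shifted the jack slightly on the ring before lifting, but nothing tipped.
- The final top-view outlines were poor for two pieces. The ring's was only partial, and the block's gave an angle about 4° off the side view.

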